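Take the seed tamper out of the guarded rinse tub

TASK

Take the oblong-footed seed tamper out of the rinse tub: its foot is caught crosswise under the tub's steel guard, so turn it until the foot lines up with the slot, then lift it out. Stand it upright on the floor of the empty black growing tray, without dropping it, and let go.

Things in the scene. Friction and masses are not known exactly. Their poses are not given: they have to be found in the camera images.
- tamper: Loose 0.3 kg tamper upright in the tub, handle up through the slot. Steel foot 100 x 40 x 12 mm, 14 mm round stem, wooden grip bar 64 long, 18 thick, 34 tall, parallel to the foot; bar centre 152 mm above the origin, top 169. Origin: centre of foot's underside; x along foot and bar, y across the bar, z up. Starts 40 to 90 degrees off the slot, up to 21 mm off its centre. Not the round-footed one.
- rinse_tub: Fixed, dry white box 200 (x) x 180 (y) mm, walls and floor 5 mm. Dark steel guard on top, underside at 90, top at 95 mm; in its centre a slot 132 mm along x, 70 mm along y. Origin: centre of underside, on the table, below the slot's centre; z up. The foot passes only with its length along the tub's x (either way round, within about 15 degrees when centred).
- empty_tray: Fixed open black tray 200 (x) x 150 (y) x 45 mm high, nothing in it; walls and floor 5 mm. Origin: centre of underside, on the table; z up, inner floor 5 mm above it. At the tray's middle the tamper fits at any yaw. Not the tray of the same size with sprouts in it.
Not all that is in view belongs to the job. What is shaped like the tamper but blue is not meant.

How it is judged:
By the outcome, as a careful person would: the job done as asked, in the order asked, and still so for the second after the job is handed in, with the robot touching nothing.
It also fails if it takes over 45 s, if anything falls off the work surface, if the arm or the gripper's body presses on something with over 40 N, if the wrist force passes 120 N, or if a joint passes its speed limit or range.

ROBOT

A 6-joint arm with a two-finger parallel gripper is mounted at the origin on the work surface. World frame = base frame: x ahead of the robot, y to its left, z up, the work surface at z = 0. Lengths are in m, angles in rad, forces in N, time in s.
With the tool pointing down it reaches from about 0.35 to 0.775 m from the base axis. Payload 7.3 kg.
Tool frame: the origin (TCP) lies at the centre of the arm's flange, where the gripper is bolted on; the fingertips stand 178 mm ahead of it and the grasp point (between the pads) lies 159 mm ahead of it; z points along the fingers, y is the line along which they close (so a half turn about z gives the same grasp; the last joint's range is limited). The gripper opens to 92 mm and grips with 3 to 60 N. Pads are 19 mm wide; open, the fingers measure 130 mm over their backs; the gripper's body (75 mm by 190 mm) begins 47 mm behind the grasp point.
Start: joints at [-1.488, 0.342, 1.524, -0, 1.275, -0.146], TCP at [0.119, -0.511, 0.405] pointing down, gripper open.
Joint ranges: [-2.53, 2.53], [-0.77, 2.02], [0.04, 2.7], [-1, 4.14], [0.28, 2.66], [-3.11, 3.11]. Speed limits (rad/s): [2.57, 2.57, 3.14, 3.14, 3.14, 3.14].

INTERFACE

Orientations are given as [roll, pitch, yaw] about the fixed x, y, z axes, in that order (R = Rz(yaw) Ry(pitch) Rx(roll)).
In Python, from cell import telemetry, vision, ticket gives the robot as it stands.
- The arm moves only by the shell command python3 -m crank 'ROWS' [FORCE]. ROWS is JSON, a list of rows, each a list of 5 numbers: the gripper command: -1 is shut, 1 is fully open, values between are in proportion, then the shift along the tool's x, y, z in mm, then the turn about the tool's z in rad. In form: [[fingers, dx, dy, dz, roll], ...]. A call has 1 to 12 rows; each row is the pose to reach, as a shift and turn from the pose commanded when the call began, along the tool's axes at that moment; what a row does not reach only later rows make up. A row lasts 1/12 s, in which the tool goes at most 41.7 mm and 7.16 degrees, less where a joint would pass 70% of its speed; a pose out of reach is approached as far as the arm can. A call with a gripper value outside its range is refused whole. The fingers move at their own pace and stop on an object; FORCE is the grip in N (left out, the last holds). Time passes only in rows, so rows that repeat a pose let the fingers close. It gives the time, the measured TCP pose, the force, the opening and the grip force at its end, in the units of the state.
- telemetry.observe(): the state, without advancing time (a new reading comes with each control period).
- vision.read_camera(name): name is "side" or "top"; returns (picture, depth): 384x512x3 uint8, red, green, blue; 384x512 float32, m along the optical axis (not along the pixel's ray), 0 where there is no reading.
- vision.get_calibration(name): a dict with "camera_matrix" (3x3 intrinsics, pixels), "rvec" (rotation vector, rad) and "tvec" (3), from world to camera coordinates, as OpenCV has them. Camera axes: x right, y down, z forward; pixel columns grow to the right and rows downward; lengths in m; the calibration is good to about 2 mm. A picture is of the moment at which its call begins. get_calibration takes no time and is no camera call.
- ticket.hand_in(): hands the job in; it is judged then, once.
The state is a dict: "time": time; "qpos": joint angles; "qvel": joint speeds; "joint_efforts": joint torques, N m; "tool_pos": TCP position; "tool_rot": TCP orientation; "contact_force": force on the tool from outside, world axes, zero at the start; "torque": the same for the moment, N m; "opening": finger opening in m; "grip_force": force on a finger pad.
Only numpy, scipy, OpenCV 4.12 (cv2) and the standard library are available. Lean on these libraries where they do the work, as an engineer would, in place of code of your own. Each camera call takes 0.05 s, during which the arm holds its last target. There are 200 camera calls.

## Working session

There is one attempt and no reset: what is moved stays moved. The work goes in short steps, Python scripts to look and compute and a shell command to move; the robot and the scene stay as the last step left them, time stands still between calls to the robot, and variables do not carry over. Pictures are saved under pics/ and viewed, at most 10 in all, crops included, and the job is handed in when it is done.

```bash
mkdir -p pics; cat > h.py <<'E'
import numpy as np, cv2
from cell import telemetry, vision, ticket
def cal(n):
    c=vision.get_calibration(n);K=np.array(c["camera_matrix"],float);R=cv2.Rodrigues(np.array(c["rvec"],float))[0];t=np.array(c["tvec"],float).ravel();return K,R,t
def cloud(n,d):
    K,R,t=cal(n);v,u=np.mgrid[:d.shape[0],:d.shape[1]]
    p=np.stack([(u-K[0,2])/K[0,0]*d,(v-K[1,2])/K[1,1]*d,d],-1);return (p-t)@R
def snap(n,tag):
    im,d=vision.read_camera(n);cv2.imwrite(f"pics/{tag}.png",im[:,:,::-1]);np.savez(f"{tag}.npz",im=im,d=d);return im,d,cloud(n,d)
E
python3 - <<'E'
from h import *
print(telemetry.observe())
for n in("top","side"):
    snap(n,n+"0");K,R,t=cal(n);print(n,K.tolist(),(-R.T@t).round(3),R[2].round(3))
E
```

```text
{'time': 0.0, 'qpos': array([-1.48801448e+00,  3.42703613e-01,  1.52502604e+00, -2.08368301e-05,
        1.27538351e+00, -1.46031100e-01]), 'qvel': array([ 6.05843240e-05, -1.33576889e-03, -8.84170143e-04,  1.66920289e-04,
        2.23113226e-04, -7.10439847e-04]), 'joint_efforts': array([ 1.04223553e-03, -4.31238163e+01, -2.44219315e+01,  7.18867988e-02,
        5.59753203e-02, -1.13339490e-04]), 'tool_pos': array([ 0.11907267, -0.51117512,  0.40405152]), 'tool_rot': array([-3.14008542e+00, -2.01541115e-04,  2.28818876e-01]), 'contact_force': array([-0.28077148, -0.23146062, -0.08356115]), 'torque': array([ 0.03130976, -0.00280155, -0.01423708]), 'grip_force': 0.0, 'opening': 0.09180619227375983}
top [[457.36468018418475, 0.0, 254.45416608547504], [0.0, 457.36468018418475, 196.23828200548442], [0.0, 0.0, 1.0]] [0.294 0.074 1.466] [ 0.092  0.001 -0.996]
side [[362.20891856357593, 0.0, 254.30780874520713], [0.0, 362.20891856357593, 194.83951858055767], [0.0, 0.0, 1.0]] [-0.009  0.73   0.577] [ 0.453 -0.689 -0.565]
```

View pics/top0.png

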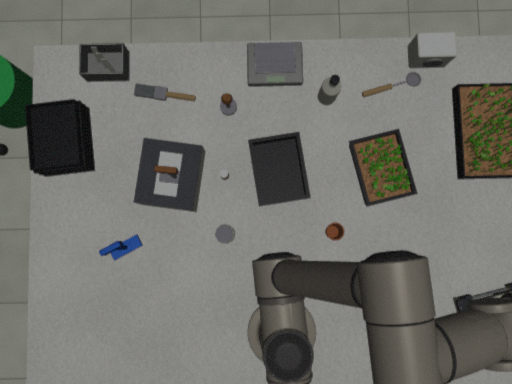

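View pics/side0.png

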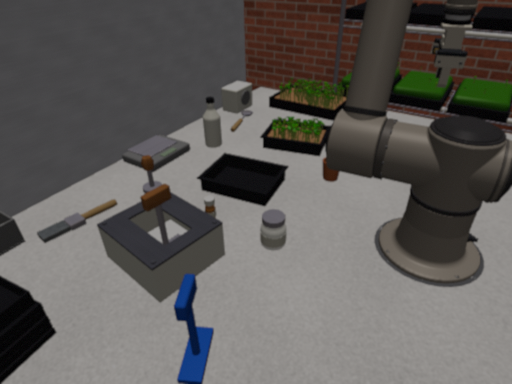

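The top view shows the tub guard at about (170,174) with the wooden bar at (166,170). The empty tray is at (279,168), the sprout tray at (382,166), the round tamper at (228,104) and the blue one at (120,247). Next I'll measure the tub, bar and tray.

```bash
python3 - <<'E'
from h import *
z=np.load("top0.npz");im=z["im"].astype(int);d=z["d"];P=cloud("top",d)
def reg(x0,x1,y0,y1):
    m=np.zeros(d.shape,bool);m[y0:y1,x0:x1]=1;return m&(d>0)
def rect(p,l):
    r=cv2.minAreaRect((p[:,:2]*1000).astype(np.float32));print(l,len(p),np.round(r[0],1),np.round(r[1],1),round(r[2],1),"z",np.median(p[:,2]).round(4))
R=reg(125,215,130,220)
Z=P[...,2]
rect(P[R&(abs(Z-.095)<.008)],"guard")
s=(im.min(-1)>150)&R&(Z<.05);rect(P[s],"white floor")
b=R&(Z>.155);rect(P[b],"bar"); bp=P[b];print(bp.min(0),bp.max(0))
c=R&(im[...,0]-im[...,2]>40);rect(P[c],"barcolour");print(np.percentile(P[c][:,2],[5,50,95]))
T=reg(240,318,122,215)
rect(P[T&(abs(Z-.045)<.008)],"tray rim");rect(P[T&(Z>.02)],"tray")
zz=np.load("side0.npz");i2=zz["im"].astype(int);Q=cloud("side",zz["d"])
m=np.zeros(i2.shape[:2],bool);m[180:215,138:174]=1
m&=(i2[...,0]-i2[...,2]>25)&(zz["d"]>0);q=Q[m];rect(q,"side bar");print(q.min(0),q.max(0));rect(q[q[:,2]>.16],"side bar top")
E
python3 -c "
import cv2
a=cv2.imread('pics/top0.png')[125:225,120:320];cv2.imwrite('pics/c.png',cv2.resize(a,None,fx=4,fy=4,interpolation=2))"
```

```text
guard 2913 [494.9 335.9] [181.6 200.6] 80.9 z 0.0952
white floor 0 [0. 0.] [0. 0.] 0.0 z nan
bar 154 [496.  328.1] [65.1 18.6] 83.2 z 0.1732
[0.48470158 0.296162   0.15681507] [0.50589892 0.36034919 0.17973084]
barcolour 112 [495.8 328.3] [59.3 15.5] 83.8 z 0.1738
[0.1696337 0.1737736 0.1776779]
tray rim 897 [510.3  -3.7] [215.  164.5] 8.0 z 0.045
tray 986 [510.3  -3.7] [215.  164.5] 8.0 z 0.0446
side bar 454 [591.6 251.4] [ 56.1 294.5] 50.7 z 0.1655
[0.48330168 0.17979505 0.00388979] [0.72324732 0.36164512 0.17632174]
side bar top 284 [495.1 330.8] [61.1 18.6] 82.8 z 0.1716
  return _methods._mean(a, axis=axis, dtype=dtype,
  ret = ret.dtype.type(ret / rcount)
```

View pics/c.png

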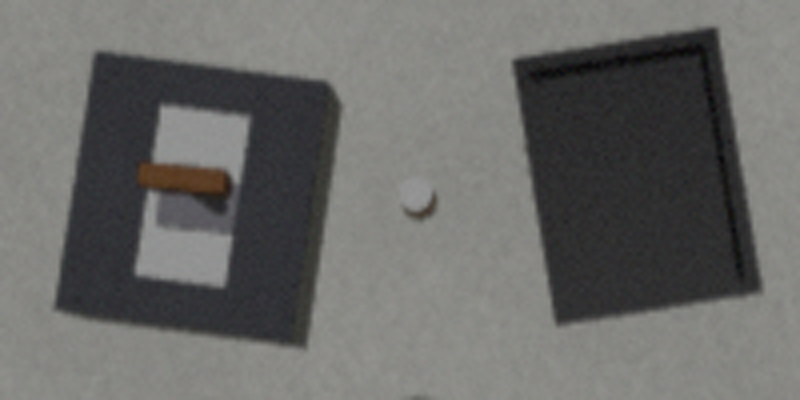

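The crop shows the slot running along image-vertical and the bar lying crosswise to it. So the tub x axis is at about -9° and the bar at about 83°, roughly 92° apart. I'll refine the tray centre with a contour and work out the first move.

```bash
cat >> h.py <<'E'
def rel(x,y,z,yawdeg):
    s=telemetry.observe();p=s["tool_pos"];ps=s["tool_rot"][2];R=cv2.Rodrigues(np.zeros(3))[0]
    D=(np.array([x,y,z])-p)*1000;c,n=np.cos(ps),np.sin(ps)
    w=(np.deg2rad(yawdeg)-ps+np.pi)%(2*np.pi)-np.pi
    print("rel",np.round([D[0]*c+D[1]*n,D[0]*n-D[1]*c,-D[2],-w],3),"yaw",np.rad2deg(ps).round(1))
def ray(n,uv,h):
    K,R,t=cal(n);C=-R.T@t;r=np.c_[(np.asarray(uv,float)-[K[0,2],K[1,2]])/[K[0,0],K[1,1]],np.ones(len(uv))]@R
    return C+r*((h-C[2])/r[:,2:])
E
python3 - <<'E'
from h import *
g=cv2.imread("pics/top0.png",0)
for nm,(x0,x1,y0,y1),h in(("tray",(238,320,122,215),.045),("guard",(125,212,130,218),.095)):
    m=(cv2.GaussianBlur(g,(3,3),0)[y0:y1,x0:x1]<85).astype(np.uint8)
    c=max(cv2.findContours(m,0,1)[0],key=cv2.contourArea)[:,0]+[x0,y0]
    p=ray("top",c,h);r=cv2.minAreaRect((p[:,:2]*1000).astype(np.float32));print(nm,r)
rel(.45,-.2,.42,48);rel(.496,.329,.40,83)
E
```

```text
tray ((510.8602294921875, -3.306640625), (212.34275817871094, 162.78529357910156), 7.921903610229492)
guard ((492.8921203613281, 330.27532958984375), (190.58624267578125, 201.4442596435547), 81.01199340820312)
rel [ 392.893 -228.039  -15.884   -0.609] yaw 13.1
rel [ 557.681 -732.818    4.116   -1.22 ] yaw 13.1
```

```bash
python3 -m crank '[[1,390,-228,-15,-0.6],[1,390,-228,-15,-0.6],[1,390,-228,-15,-0.6],[1,390,-228,-15,-0.6],[1,390,-228,-15,-0.6],[1,390,-228,-15,-0.6],[1,390,-228,-15,-0.6],[1,390,-228,-15,-0.6],[1,390,-228,-15,-0.6],[1,390,-228,-15,-0.6],[1,390,-228,-15,-0.6],[1,390,-228,-15,-0.6]]' 35
python3 -c "
from h import *
rel(.496,.329,.40,83)"
```

```text
time: 1.1
tool_pos: [0.4504, -0.1967, 0.4196]
tool_rot: [3.141, -0.002, 0.834]
contact_force: [-0.9, -0.1, -0.3]
opening: 0.0921
grip_force: 0.0
rel [ 420.093 -319.356   19.596   -0.614] yaw 47.8
```

```bash
python3 -m crank '[[1,421,-319,20,-0.614],[1,421,-319,20,-0.614],[1,421,-319,20,-0.614],[1,421,-319,20,-0.614],[1,421,-319,20,-0.614],[1,421,-319,20,-0.614],[1,421,-319,20,-0.614],[1,421,-319,20,-0.614],[1,421,-319,20,-0.614],[1,421,-319,20,-0.614],[1,421,-319,20,-0.614],[1,421,-319,20,-0.614]]'
python3 -m crank '[[1,0,0,0,0],[1,0,0,0,0],[1,0,0,0,0]]'
python3 -c "
from h import *
rel(.496,.329,.314,83);snap('side','s1');snap('top','t1')"
```

```text
time: 2.1
tool_pos: [0.4936, 0.2985, 0.4003]
tool_rot: [-3.141, 0.001, 1.443]
contact_force: [2.0, 0.4, 1.1]
opening: 0.0917
grip_force: 0.0
time: 2.35
tool_pos: [0.4938, 0.2963, 0.4001]
tool_rot: [-3.141, 0.001, 1.443]
contact_force: [0.2, -0.2, 0.5]
opening: 0.092
grip_force: 0.0
rel [ 3.2716e+01 -1.9650e+00  8.6109e+01 -5.0000e-03] yaw 82.7
```

View pics/s1.png

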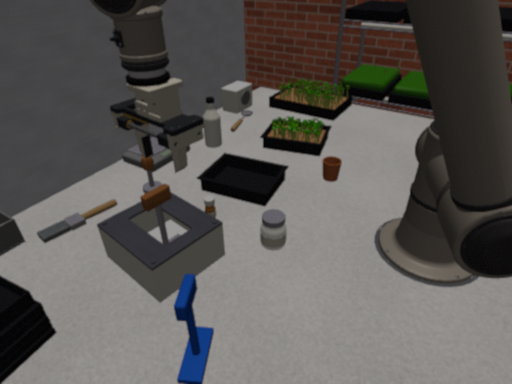

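The side view shows the gripper clear above the bar, which is at about (155,196). I'll shift sideways first, then go down and close.

```bash
python3 -m crank '[[1,33,-2,0,-0.005],[1,33,-2,20,-0.005],[1,33,-2,40,-0.005],[1,33,-2,60,-0.005],[1,33,-2,75,-0.005],[1,33,-2,86,-0.005],[1,33,-2,86,-0.005],[1,33,-2,86,-0.005]]'
python3 -m crank '[[-1,0,0,0,0],[-1,0,0,0,0],[-1,0,0,0,0],[-1,0,0,0,0],[-1,0,0,0,0],[-1,0,0,0,0],[-1,0,0,0,0],[-1,0,0,0,0]]' 40
```

```text
time: 3.12
tool_pos: [0.4965, 0.3288, 0.315]
tool_rot: [-3.141, 0.0, 1.446]
contact_force: [-0.3, -0.6, -0.0]
opening: 0.092
grip_force: 0.0
time: 3.78
tool_pos: [0.4961, 0.3297, 0.3147]
tool_rot: [-3.142, 0.0, 1.448]
contact_force: [-0.4, -0.1, -0.4]
opening: 0.043
grip_force: 0.0
```

```bash

python3 -m crank '[[-1,0,0,0,0],[-1,0,0,0,0],[-1,0,0,0,0],[-1,0,0,0,0],[-1,0,0,0,0],[-1,0,0,0,0],[-1,0,0,0,0],[-1,0,0,0,0]]' 40
python3 -m crank '[[-1,0,0,-5,0],[-1,0,0,-10,0],[-1,0,0,-15,0],[-1,0,0,-20,0],[-1,0,0,-20,0],[-1,0,0,-20,0]]'
```

```text
time: 4.45
tool_pos: [0.4962, 0.3296, 0.3147]
tool_rot: [3.142, 0.0, 1.448]
contact_force: [-0.3, -0.2, -0.6]
opening: 0.018
grip_force: 40.0
time: 4.95
tool_pos: [0.4962, 0.3297, 0.3353]
tool_rot: [3.141, -0.0, 1.448]
contact_force: [-0.3, 0.3, -3.1]
opening: 0.0177
grip_force: 40.0
```

Held: 18 mm opening and about 3 N of weight. Now I'll turn it 88° and move over the slot centre.

```bash

python3 -m crank '[[-1,0,0,0,-0.1],[-1,0,0,0,-0.2],[-1,0,0,0,-0.32],[-1,0,0,0,-0.44],[-1,0,0,0,-0.56],[-1,0,0,0,-0.68],[-1,0,0,0,-0.8],[-1,0,0,0,-0.92],[-1,0,0,0,-1.04],[-1,0,0,0,-1.16],[-1,0,0,0,-1.28],[-1,0,0,0,-1.4]]'
python3 -c "
from h import *
rel(.4945,.3355,.335,171)"
```

```text
time: 5.95
tool_pos: [0.496, 0.3296, 0.3344]
tool_rot: [-3.141, -0.0, 2.854]
contact_force: [0.4, -0.1, -2.6]
opening: 0.0175
grip_force: 40.0
rel [ 3.145  5.223 -0.583 -0.131] yaw 163.5
```

```bash

python3 -m crank '[[-1,3,5,0,-0.08],[-1,3,5,0,-0.13],[-1,3,5,0,-0.13],[-1,3,5,0,-0.13]]'
python3 -c "
from h import *
rel(.4945,.3355,.335,171)
im,d,P=snap('top','t2');im2,d2,P2=snap('side','s2')
a=cv2.imread('pics/t2.png')[110:230,110:230];b=cv2.imread('pics/s2.png')[140:300,70:270]
cv2.imwrite('pics/c2.png',np.hstack([cv2.resize(a,(390,390)),cv2.resize(b,(400,390))]))"
```

```text
time: 6.28
tool_pos: [0.4946, 0.3352, 0.3345]
tool_rot: [-3.141, -0.0, 2.976]
contact_force: [0.7, -0.2, -2.2]
opening: 0.0179
grip_force: 40.0
rel [ 0.176  0.235 -0.534 -0.008] yaw 170.5
```

View pics/c2.png

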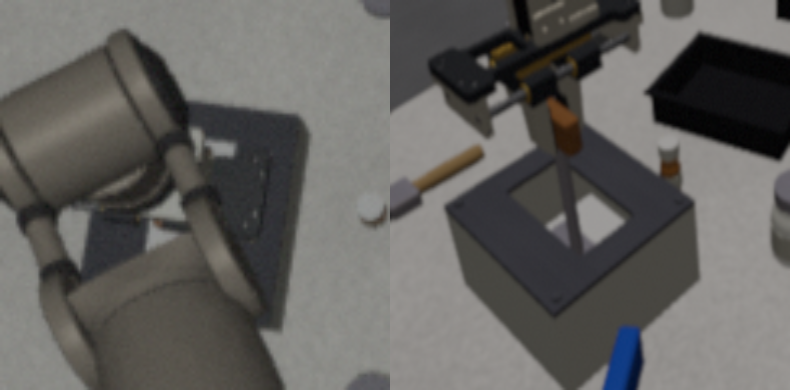

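The side crop shows the bar along the slot and the stem standing in it, near crop (577,250). I'll check the stem's tilt and position from the depth.

```bash
python3 - <<'E'
from h import *
z=np.load("s2.npz");P=cloud("side",z["d"]);im=z["im"]
m=(z["d"]>0)&(np.hypot(P[...,0]-.4945,P[...,1]-.3355)<.02)
for a,b in((.06,.08),(.08,.1),(.1,.12),(.12,.14),(.16,.19)):
    q=P[m&(P[...,2]>a)&(P[...,2]<b)];print(a,len(q),np.median(q,0).round(4) if len(q) else "")
# guard/slot by side depth
g=(abs(P[...,2]-.095)<.005)&(np.hypot(P[...,0]-.495,P[...,1]-.335)<.2)&(z["d"]>0)
r=cv2.minAreaRect((P[g][:,:2]*1000).astype(np.float32));print(r)
b=(im[...,0].astype(int)-im[...,2]>25)&(P[...,2]>.15)&(np.hypot(P[...,0]-.4945,P[...,1]-.3355)<.05)
q=P[b];print(len(q),q.min(0),q.max(0))
E
```

```text
0.06 50 [0.4899 0.3391 0.0692]
0.08 51 [0.4902 0.3394 0.0893]
0.1 52 [0.4901 0.3389 0.1103]
0.12 51 [0.49   0.3384 0.1298]
0.16 75 [0.4856 0.3473 0.1772]
((494.7890625, 335.7288818359375), (181.2593231201172, 203.44862365722656), 81.11485290527344)
419 [0.45703551 0.30088351 0.16523475] [0.53152194 0.3800105  0.25705698]
```

The stem is vertical and centred. Lifting.

```bash

python3 -m crank '[[-1,0,0,-10,0],[-1,0,0,-20,0],[-1,0,0,-30,0],[-1,0,0,-40,0],[-1,0,0,-50,0],[-1,0,0,-60,0],[-1,0,0,-60,0]]'
python3 -m crank '[[-1,0,0,-10,0],[-1,0,0,-20,0],[-1,0,0,-30,0],[-1,0,0,-40,0],[-1,0,0,-50,0],[-1,0,0,-60,0],[-1,0,0,-70,0],[-1,0,0,-70,0]]'
python3 -c "
from h import *
rel(.5107,-.0035,.465,188)"
```

```text
time: 6.97
tool_pos: [0.495, 0.3355, 0.3978]
tool_rot: [3.139, 0.004, 2.978]
contact_force: [-0.1, 0.4, -2.5]
opening: 0.0181
grip_force: 40.0
time: 7.63
tool_pos: [0.4948, 0.3354, 0.4675]
tool_rot: [3.139, 0.003, 2.978]
contact_force: [0.7, 0.9, -1.7]
opening: 0.0181
grip_force: 40.0
rel [-7.09100e+01 -3.31729e+02  2.51000e+00 -3.03000e-01] yaw 170.6
```

```bash

python3 -m crank '[[-1,-4,-20,0,-0.02],[-1,-11,-50,0,-0.05],[-1,-17,-80,0,-0.08],[-1,-23,-110,0,-0.1],[-1,-30,-140,0,-0.13],[-1,-36,-170,0,-0.16],[-1,-43,-200,0,-0.19],[-1,-49,-230,0,-0.22],[-1,-56,-260,0,-0.25],[-1,-62,-290,0,-0.28],[-1,-68,-320,0,-0.3],[-1,-71,-332,2,-0.3]]'
python3 -m crank '[[-1,0,0,0,0],[-1,0,0,0,0],[-1,0,0,0,0],[-1,0,0,0,0]]'
python3 - <<'E'
from h import *
rel(.5107,-.0035,.34,188)
im,d,P=snap('side','s3')
m=(d>0)&(np.hypot(P[...,0]-.5107,P[...,1]+.0035)<.1)
for a,b in((.14,.165),(.165,.18),(.19,.21),(.22,.24),(.25,.28)):
    q=P[m&(P[...,2]>a)&(P[...,2]<b)];print(a,len(q),np.median(q,0).round(4) if len(q) else "",q[:,2].min() if len(q) else "")
E
```

```text
time: 8.63
tool_pos: [0.5106, -0.0069, 0.4629]
tool_rot: [-3.14, 0.0, -3.007]
contact_force: [1.3, -0.9, -2.2]
opening: 0.0178
grip_force: 40.0
time: 8.97
tool_pos: [0.5106, -0.0026, 0.4628]
tool_rot: [3.141, -0.0, -3.004]
contact_force: [-0.4, 0.5, -3.0]
opening: 0.0178
grip_force: 40.0
rel [ 2.00000e-03 -9.10000e-01  1.22767e+02 -2.00000e-03] yaw -172.1
0.14 172 [0.4978 0.0138 0.1606] 0.15307790502978036
0.165 212 [0.5071 0.0012 0.166 ] 0.1650020924409819
0.19 34 [0.5063 0.0024 0.2014] 0.19141888093388723
0.22 43 [0.5069 0.0022 0.2302] 0.22065057088682058
0.25 62 [0.5068 0.0024 0.2655] 0.25047071607348825
```

View pics/s3.png

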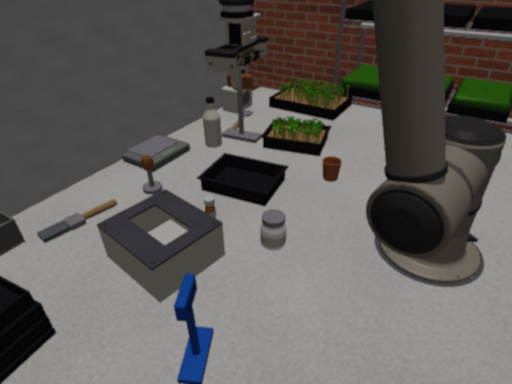

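The tamper hangs upright above the empty tray, with its foot at about (243,133). I'll lower to about 4 mm above the floor, then go slowly and watch the force.

```bash

python3 -m crank '[[-1,0,0,20,0],[-1,0,0,40,0],[-1,0,0,60,0],[-1,0,0,80,0],[-1,0,0,100,0],[-1,0,0,115,0],[-1,0,0,127,0],[-1,0,0,135,0],[-1,0,0,140,0],[-1,0,0,143,0],[-1,0,0,144,0],[-1,0,0,144,0]]'
python3 -m crank '[[-1,0,0,1,0],[-1,0,0,1,0],[-1,0,0,2,0],[-1,0,0,2,0],[-1,0,0,3,0],[-1,0,0,3,0]]'
```

```text
time: 10.02
tool_pos: [0.5108, -0.0037, 0.3192]
tool_rot: [-3.141, 0.001, -3.005]
contact_force: [1.2, 1.0, -2.5]
opening: 0.0181
grip_force: 40.0
time: 10.52
tool_pos: [0.5106, -0.0039, 0.3157]
tool_rot: [-3.142, -0.0, -3.005]
contact_force: [-1.0, 0.2, -2.2]
opening: 0.0179
grip_force: 40.0
```

```bash

python3 -m crank '[[-1,0,0,0.5,0],[-1,0,0,1,0],[-1,0,0,1,0]]'
python3 -m crank '[[-1,0,0,0.5,0],[-1,0,0,0.5,0],[-1,0,0,0.5,0]]'
```

```text
time: 10.77
tool_pos: [0.5106, -0.0038, 0.3147]
tool_rot: [-3.142, -0.0, -3.005]
contact_force: [0.2, -0.3, -1.8]
opening: 0.0177
grip_force: 40.0
time: 11.02
tool_pos: [0.5106, -0.0038, 0.3147]
tool_rot: [-3.141, 0.0, -3.005]
contact_force: [-2.4, 0.4, 2.7]
opening: 0.0179
grip_force: 40.0
```

The floor takes the weight (the force changed sign). Releasing and withdrawing.

```bash

python3 -m crank '[[-0.4,0,0,0,0],[-0.2,0,0,0,0],[0,0,0,0,0],[0.3,0,0,0,0],[1,0,0,0,0],[1,0,0,0,0],[1,0,0,0,0],[1,0,0,0,0],[1,0,0,0,0],[1,0,0,0,0]]'
python3 -m crank '[[1,0,0,-10,0],[1,0,0,-25,0],[1,0,0,-45,0],[1,0,0,-70,0],[1,0,0,-95,0],[1,0,0,-120,0],[1,0,0,-120,0],[1,0,0,-120,0],[1,0,0,-120,0]]'
python3 - <<'E'
from h import *
im,d,P=snap('side','s4')
m=(d>0)&(np.hypot(P[...,0]-.5107,P[...,1]+.0035)<.02)
for a,b in((.03,.06),(.06,.09),(.09,.13),(.16,.18)):
    q=P[m&(P[...,2]>a)&(P[...,2]<b)];print(a,len(q),np.median(q,0).round(4) if len(q) else "")
E
```

```text
time: 11.85
tool_pos: [0.5106, -0.0039, 0.3143]
tool_rot: [-3.142, 0.0, -3.005]
contact_force: [-1.0, -0.1, 1.3]
opening: 0.0799
grip_force: 0.0
time: 12.6
tool_pos: [0.5103, -0.0038, 0.4341]
tool_rot: [3.142, -0.001, -3.005]
contact_force: [-0.0, -0.1, -0.7]
opening: 0.0917
grip_force: 0.0
0.03 46 [0.507  0.0013 0.0454]
0.06 46 [0.506  0.0012 0.0758]
0.09 67 [0.5078 0.0007 0.1113]
0.16 95 [0.5096 0.0029 0.1708]
```

View pics/s4.png

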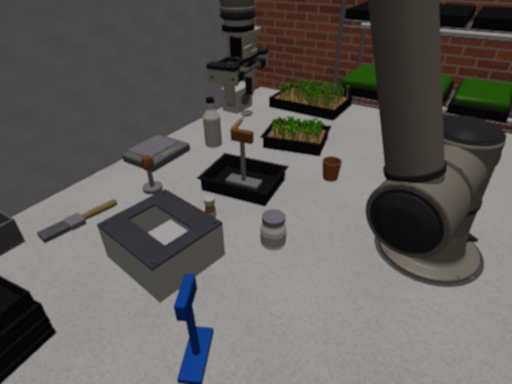

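The tamper stands upright in the empty tray at (243,160), with the gripper clear above it.

```bash
python3 -c "
from h import *
print(ticket.hand_in())"
```

```text
the job is handed in; nothing more can be done
None
```

The tamper was turned in line with the slot, lifted out of the tub, and now stands upright and released on the floor of the empty tray. I handed the job in at about 12.7 s; no verdict was returned.

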